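Clamp a connector with a keyed lock

ROBOT

A 6-joint arm with a two-finger parallel gripper is mounted at the origin on a cart in front of the work surface, level with it; the furniture and walls round the work are solid. World frame = base frame: x ahead of the robot, y to its left, z up, the work surface at z = 0. Lengths are in m, angles in rad, forces in N, time in s.
With the tool pointing down it reaches from about 0.35 to 0.775 m from the base axis. Payload 7.3 kg.
Tool frame: the origin (TCP) lies midway between the tips of the shut fingers; the grasp point (between the pads) lies 19 mm behind it (robot.grip_depth is the z of the grasp point in the tool frame, in m); z points along the fingers, y is the line along which they close (so a half turn about z gives the same grasp; the last joint's range is limited). The gripper opens to 92 mm and grips with 3 to 60 N. Pads are 19 mm wide; open, the fingers measure 130 mm over their backs; the gripper's body (75 mm by 190 mm) begins 47 mm behind the grasp point.
Start: joints at [1.113, 0.342, 1.524, -0, 1.275, -0.146], TCP at [0.161, 0.5, 0.227] pointing down, gripper open.
Joint ranges: [-2.53, 2.53], [-0.77, 2.02], [0.04, 2.7], [-1, 4.14], [0.28, 2.66], [-3.11, 3.11]. Speed limits (rad/s): [2.57, 2.57, 3.14, 3.14, 3.14, 3.14].

INTERFACE

Orientations are given as [roll, pitch, yaw] about the fixed x, y, z axes, in that order (R = Rz(yaw) Ry(pitch) Rx(roll)).
In Python, from cell import robot, viewer gives the robot as it stands.
- The arm moves only by the tool step_arm, never from a script. Its argument "increments" is a list of rows, each an object with "delta_pos": the shift along the tool's x, y, z in cm, a list of three; "dr": the turn, a rotation vector about the tool's x, y, z in degrees, a list of three; "fingers": the closure, from -1 (fully open) to 1 (shut), so that 0 is half open. In form: [{"delta_pos": [tx, ty, tz], "dr": [wx, wy, wz], "fingers": fingers}, ...]. A call has exactly 5 rows; each row is the pose to reach, as a shift and turn from the pose commanded when the call began, along the tool's axes at that moment; what a row does not reach only later rows make up. A row lasts 1/8 s, in which the tool goes at most 62.5 mm and 10.7 degrees, less where a joint would pass 70% of its speed; a pose out of reach is approached as far as the arm can. A call with a gripper value outside its range is refused whole. The fingers move at their own pace and stop on an object; "newtons" is the grip in N (left out, the last holds). Time passes only in rows, so rows that repeat a pose let the fingers close, or fill a call up. It gives the time, the measured TCP pose, the force, the opening and the grip force at its end, in the units of the state.
- robot.observe(): the state, without advancing time (a new reading comes with each control period).
- viewer.read_camera(name): name is "scene" or "top"; returns the picture (480x640x3 uint8, red, green, blue); there is no depth.
- viewer.camera_params(name): a dict with "K" (3x3 intrinsics, pixels), "T" (4x4, takes a point from camera to world coordinates). Camera axes: x right, y down, z forward; pixel columns grow to the right and rows downward; lengths in m; the calibration is good to about 2 mm. A picture is of the moment at which its call begins. camera_params takes no time and is no camera call.
- robot.hand_in(): hands the job in; it is judged then, once.
The state is a dict: "time": time; "qpos": joint angles; "qvel": joint speeds; "joint_efforts": joint torques, N m; "tool_pos": TCP position; "tool_rot": TCP orientation; "contact_force": force on the tool from outside, world axes, zero at the start; "torque": the same for the moment, N m; "opening": finger opening in m; "grip_force": force on a finger pad.
Only numpy, scipy, OpenCV 4.12 (cv2) and the standard library are available. Lean on these libraries where they do the work, as an engineer would, in place of code of your own. Each camera call takes 0.05 s, during which the arm holds its last target. There are 200 camera calls.

TASK

Clamp the loose connector for work on its back: lay it on its side, centred between the open jaws of the clamp, with its axis along the jaw faces. Then take the sound T-handle key from the rack, not the one whose blade has snapped off, press and turn it over the lock until its blade drops fully into the slot, and turn it clockwise until the jaws grip the connector firmly. Leave the key standing in the lock, and leave the broken key and the things standing round the work where they are.

Things in the scene. Friction and masses are not known exactly. Their poses are not given: they have to be found in the camera images.
- clamp: Connector clamp, fixed to the bench: aluminium base plate 190 x 90 x 12 mm, origin at the centre of its underside, x along its length. Two steel jaws stand near its -x end, a round dark lock housing (62 mm across, top 45 mm above the bench) near its +x end. The fixed jaw is on the +y side, the moving jaw on the -y side.
- nest (a point): Point on the base plate's upper face (12 mm above the bench) midway between the open jaws; axes as the clamp's. Clamp frame (-45, 0, 12) mm. The jaws are 20 mm long along x and 22 mm high; their faces stand 36 mm apart when open (y = -18 and +18 mm). Beyond the jaws' ends the plate is free for fingers: 50 mm to the -x end of the plate and beyond, and 60 mm to the lock housing on the +x side.
- jaw: The moving jaw on the -y side (steel block 20 x 14 x 22 mm with a sprung black rubber pad, 2.5 N per mm, on its face); origin at the nest point while the jaw is open. The lock moves it toward +y of the clamp, 11 mm per radian of lock turn, and it pushes the connector against the fixed jaw: the pad meets a 26 mm wide connector at about 0.95 rad and presses with about 9 N at the lock's stop, 1.25 rad.
- lock_mouth (a point): Centre of the lock's brass core at its upper face, 45 mm above the bench; clamp frame (55, 0, 45) mm; axes as the clamp's and not those of the slot. The core has one straight slot, 28.5 x 12.5 mm and 14 mm deep with a flat floor, centred here. At the start the slot's long direction lies anywhere within 0.4 rad either way of the clamp's x axis: it must be seen or felt for. A key blade drops in when within about 0.15 rad and 2 mm of it. The rim round the slot is flat.
- lock (a joint): Turn of the lock core from its starting position, rad: 0 at the start (jaws open), growing clockwise seen from above, stop at 1.25. Stiff: it takes 0.15 N m to turn, up to 0.25 as the jaws grip, and it stays where it is left. A blade in the slot has about 0.2 rad of play each way before it drives the core.
- plug_center (a point): Centre of the loose connector: a beige round shell lying on its side, 26 mm across (x), 27 mm long in body (y, its axis; ends at -13.5 and +13.5 mm from here), 25 mm high; it does not roll. It rests 12.5 mm below this point. About 28 g. A battery stands beside it on its -x side, about 50 mm from it.
- rack: Key rack, fixed: grey plate 40 x 200 mm on two end posts, top 60 mm above the bench, open below. Origin at the centre of its underside, y along its length. The two keys hang upright in slots at y = +47 and -47 mm, handle bars along the rack's y; the slots are 11 x 34 mm, so lift a key straight up at least 50 mm without turning it.
- key_grip (a point): Centre of the sound key's red handle bar, 60 (x) x 12 (y, grip across it) x 28 mm. It hangs 89 mm above the bench. Below it: collar 26 mm across, top 24 and underside 29 mm below this point, resting on the rack; 9 mm round shank; steel blade 24 (x) x 8 mm, end 74 mm below, tapering over its last 8 mm to 17 x 3 mm. 60 g. Blade and bar in one plane; half a turn makes no difference.
- key_tip (a point): Lower end of the sound key's blade, on its axis, 74 mm below the handle's centre; axes as the handle's.
- stub_key_grip (a point): Centre of the handle bar of the broken key: same handle and collar, but its flat blade is snapped off so that it ends in a bare 9 mm round shank 56 mm below this point. It hangs in the other slot of the rack and stays there.
- battery: Black and copper block battery standing upright, 18 x 27 x 48 mm, origin under its centre; beside the connector. Leave standing.
- flux_bottle: Small bottle with a red pointed cap, 32 mm across, 94 mm high, origin under its centre; in front of the key rack. Leave standing.
- pot_box: Round light grey tin, 59 mm across, 24 mm high, origin under its centre; beside the clamp's jaws. Leave alone.
- spool: Solder spool with blue flanges, 59 x 87 x 51 mm, origin under its centre; on the other side of the clamp. Leave alone.
Mind the look-alikes: they are no part of the job. Leave any brown look-alike of the part that bears plug_center alone.

How it is judged:
By the outcome, as a careful person would: the job done as asked, in the order asked, and still so for the second after the job is handed in, with the robot touching nothing.
It also fails if it takes over 61 s, if anything falls off the work surface, if the arm or the gripper's body presses on something with over 40 N, if the wrist force passes 120 N, or if a joint passes its speed limit or range.

## Working session

There is one attempt and no reset: what is moved stays moved. The work goes in short steps, Python scripts to look and compute and a tool call to move; the robot and the scene stay as the last step left them, time stands still between calls to the robot, and variables do not carry over. Pictures are saved under pics/ and viewed, at most 10 in all, crops included, and the job is handed in when it is done.

Besides the shell and the picture viewer there is one more tool, called by a JSON object that holds its "method" and its "body", one argument or row to a line. step_arm: Moves the arm, as the interface text tells. Its arguments: {"type":"object","properties":{"increments":{"type":"array"},"newtons":{"type":"number"}},"required":["increments"]}

```bash
ls; mkdir -p pics; python3 - <<'E'
from cell import robot, viewer
import cv2, numpy as np
np.set_printoptions(precision=4,suppress=True)
for n in ("scene","top"):
    im=viewer.read_camera(n); cv2.imwrite(f"pics/{n}0.png",im[...,::-1])
    p=viewer.camera_params(n); print(n,p["K"],p["T"])
print(robot.observe(), robot.grip_depth)
E
```

```text
pics
scene [[442.0289   0.     319.5382]
 [  0.     442.0289 241.372 ]
 [  0.       0.       1.    ]] [[ 0.6522 -0.4874  0.5805 -0.0188]
 [-0.758  -0.4239  0.4957 -0.4314]
 [ 0.0045 -0.7633 -0.646   0.6417]
 [ 0.      0.      0.      1.    ]]
top [[581.5675   0.     316.9789]
 [  0.     581.5675 235.6181]
 [  0.       0.       1.    ]] [[-0.0209 -0.9972  0.0718  0.3991]
 [-0.9997  0.0215  0.0086 -0.0133]
 [-0.0101 -0.0716 -0.9974  1.1982]
 [ 0.      0.      0.      1.    ]]
{'time': 0.1, 'qpos': array([ 1.113 ,  0.3427,  1.5249,  0.    ,  1.2754, -0.146 ]), 'qvel': array([ 0.0014, -0.0016, -0.0011,  0.0006,  0.    ,  0.0022]), 'joint_efforts': array([  0.0033, -43.2004, -24.4696,   0.0722,   0.0525,  -0.0001]), 'tool_pos': array([0.1609, 0.4994, 0.2261]), 'tool_rot': array([-3.1402, -0.0002,  2.8298]), 'contact_force': array([ 0.3893,  0.5202, -0.3512]), 'torque': array([ 0.0011,  0.0006, -0.0146]), 'grip_force': 0.0, 'opening': 0.09181112421355662} -0.0188
```

View pics/scene0.png

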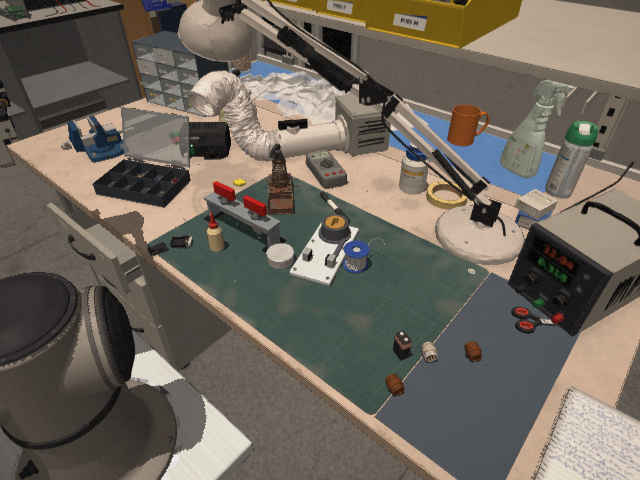

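View pics/top0.png

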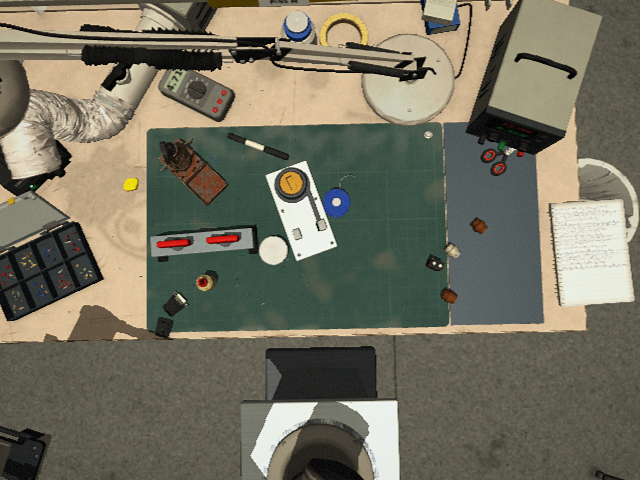

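The scene picture shows the rack with two red keys (224,190) and (255,207), the clamp at (325,250) and the beige connector at (429,352). Brown look-alikes are at (395,384) and (473,351). In the top picture the keys are at (173,243) and (222,239), the clamp at (302,210), the beige connector at (452,250), and the brown ones at (479,226) and (450,296). Next I'll view close crops.

```bash
python3 - <<'E'
import cv2, numpy as np
t=cv2.imread("pics/top0.png"); s=cv2.imread("pics/scene0.png")
c=lambda im,x,y,w,h,k: cv2.resize(im[y:y+h,x:x+w],None,fx=k,fy=k,interpolation=cv2.INTER_CUBIC)
a=np.hstack([c(s,195,170,100,75,4),c(t,420,210,80,60,5)])
b=np.hstack([c(t,255,155,100,110,3)[:300],c(t,140,215,125,75,4)])
cv2.imwrite("pics/crop1.png",a)
cv2.imwrite("pics/crop2.png",b)
cv2.imwrite("pics/crop3.png",c(t,260,155,70,110,5)); print(a.shape,b.shape)
E
```

```text
(300, 800, 3) (300, 800, 3)
```

View pics/crop1.png

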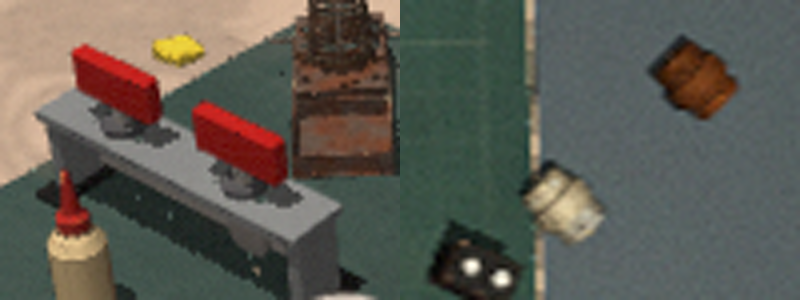

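View pics/crop2.png

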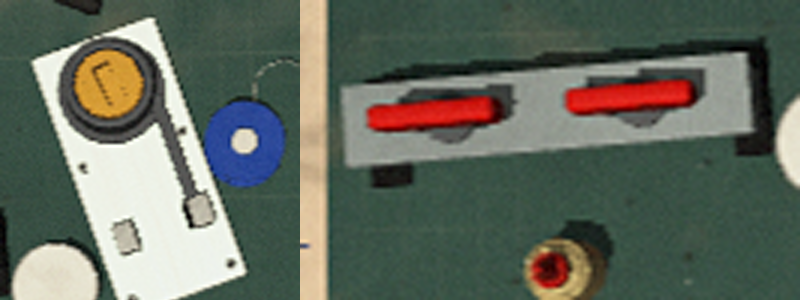

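View pics/crop3.png

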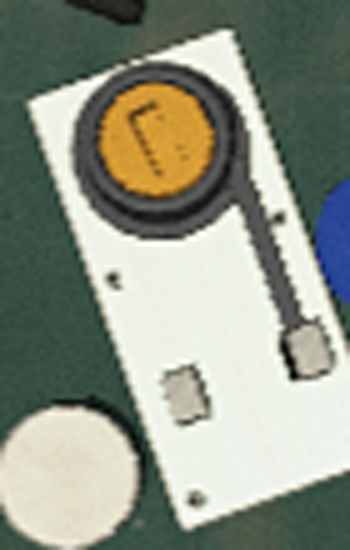

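Crop 1: the nearer key (scene ~(255,207)) shows a blade below the rack plate at about scene (257,233), while none shows under the far key. The connector at top (452,250) is beige, with its axis running from upper left to lower right, and the browns are rejected. Crops 2 and 3: the slot lies almost along the clamp's x axis, with the fixed jaw on the left and the moving jaw (with bar) on the right. Now I'll measure these.

```bash
cat > h.py <<'E'
import cv2, numpy as np
from cell import robot, viewer
np.set_printoptions(precision=4,suppress=True)
P={n:viewer.camera_params(n) for n in ("scene","top")}
def ray(n,uv,z):
    K,T=P[n]["K"],P[n]["T"]; d=T[:3,:3]@np.linalg.solve(K,[*uv,1.0]); o=T[:3,3]
    return o+d*(z-o[2])/d[2]
def proj(n,X):
    K,T=P[n]["K"],P[n]["T"]; c=(np.atleast_2d(X)-T[:3,3])@T[:3,:3]; p=c@K.T
    return p[:,:2]/p[:,2:]
def blob(mask,near):
    c=cv2.findContours(mask.astype(np.uint8),cv2.RETR_EXTERNAL,cv2.CHAIN_APPROX_NONE)[0]
    c=[x for x in c if cv2.contourArea(x)>15]
    return min(c,key=lambda x:np.hypot(*(x.reshape(-1,2).mean(0)-near)))
def box(n,cnt,z):
    "world rectangle fitted to contour on plane z: centre, size, yaw of long side (rad)"
    w=np.array([ray(n,p,z)[:2] for p in cnt.reshape(-1,2)])
    (c,s,a)=cv2.minAreaRect((w*1000).astype(np.float32)); a=np.deg2rad(a)
    if s[0]<s[1]: s=s[::-1]; a+=np.pi/2
    return np.array(c),np.array(s),(a+np.pi/2)%np.pi-np.pi/2
E
python3 - <<'E'
from h import *
t=cv2.imread("pics/top0.png"); hsv=cv2.cvtColor(t,cv2.COLOR_BGR2HSV); H,S,V=cv2.split(hsv)
red=((H<8)|(H>172))&(S>150)&(V>90)
for nm,near in(("keyL",(173,243)),("keyR",(222,239))):
    print(nm,*box("top",blob(red,near),.103))
white=(S<40)&(V>190)
print("plate",*box("top",blob(white,(305,215)),.012))
gold=(H>10)&(H<30)&(S>120)&(V>120)
print("core",*box("top",blob(gold,(292,182)),.045))
m=np.zeros_like(S); m[240:262,443:463]=1
bei=(m>0)&(V>120)&(S<110)&(t[...,2].astype(int)>t[...,0].astype(int)+10)
for y in range(238,264): print(''.join('#' if bei[y,x] else '.' for x in range(440,466)), t[y,440:466,2])
b=blob(bei,(452,250)); print("conn",*box("top",b,.0125))
blk=(V<60); print("batt",*box("top",blob((V<60)[:, :],(434,262)),.048))
gr=(S<40)&(V>110)&(V<215)
print("rack",*box("top",blob(gr,(203,240)),.06))
E
```

```text
keyL [470.2592 269.8085] [59.0597 11.818 ] -1.5090436298731684
keyR [475.9085 175.8625] [57.422  12.4438] -1.5090422691642988
plate [537.9633  29.1819] [187.7785  87.6219] 0.3303344402927664
core [589.9819  46.4823] [44.118  42.4371] 1.5484553347263308
.......................... [ 58  53  50  48  52  50 184 188  91  86  88  90  87  86  94  88  91  90
  91  92  89  84  89  86  86  93]
.......................... [ 57  57  55  52  47  48 181 186  93  84  89  91  86  87  92  87  88  90
  90  91  87  89  88  88  91  87]
......##.................. [ 58  55  59  58  54  37 186 186  88  90  92  90  87  93  87  91  92  90
  89  92  88  89  86  84  89  88]
......##.................. [ 53  56  55  46  52  41 136 139  82  89  91  89  92  93  85  84  90  88
  87  89  91  90  87  90  91  89]
......##.................. [ 55  56  46  55  50  47 136 138  64  36  37  75  91  89  90  91  89  86
  92  91  90  85  87  89  87  90]
......##.................. [ 51  54  52  52  49  41 134 130  31  28  46  62  68  86  92  91  93  88
  90  93  85  93  89  93  86  92]
..........##.............. [ 58  55  50  53
[... 2128 characters left out ...]
[ 38  57  60  52  55  56  56 141 142  93  88  91  93  92  88  88  93  93
  91  91  95  90  91  91  94  90]
.......##................. [ 38  34  50  56  55  59  80 149 143  90  91  91  91  87  91  91  94  89
  86  90  94  94  93  94  85  93]
.......................... [ 40  47  38  49  52  49  55 139 140  90  83  94  93  91  91  94  89  93
  91  89  89  86  89  90  93  94]
.......................... [ 40  38  45  43  43  48  55 131 140  92  90  90  90  87  92  90  90  91
  88  93  93  97  89  86  92  95]
conn [ 447.4443 -278.8022] [29.0883 22.543 ] 0.6108499916007748
batt [ 422.8821 -234.9012] [33.3202 26.5811] 1.083160678819946
rack [473.4519 224.4068] [200.9644  40.1148] -1.5055181996399596
```

```bash
python3 - <<'E'
from h import *
s=cv2.imread("pics/scene0.png")
for n,k in(("L",(.4705,.2705)),("R",(.4762,.1768))):
    for z in(.103,.06,.05,.033,.023,.015): print(n,z,proj("scene",[*k,z])[0])
print("conn",proj("scene",[.4474,-.2788,.0125]),"tin/lock",proj("scene",[.590,.047,.045]))
hsv=cv2.cvtColor(s,cv2.COLOR_BGR2HSV);H,S,V=cv2.split(hsv)
c=blob((V>110)&(S<110)&(s[...,2].astype(int)>100)&(np.add.outer(np.zeros(480),np.arange(640))>417),(429,352)); x=c.reshape(-1,2); print(x.min(0),x.max(0),x.mean(0))
g=blob((H>10)&(H<30)&(S>120)&(V>120),(336,228)).reshape(-1,2);print("core",g.min(0),g.max(0),(g.min(0)+g.max(0))/2)
k=lambda im,x,y,w,h,f: cv2.resize(im[y:y+h,x:x+w],None,fx=f,fy=f,interpolation=cv2.INTER_CUBIC)
cv2.imwrite("pics/crop4.png",np.hstack([k(s,200,195,80,60,5),k(s,385,325,80,60,5)]))
E
```

```text
L 0.103 [222.4096 185.0499]
L 0.06 [225.0019 200.9996]
L 0.05 [225.5844 204.5837]
L 0.033 [226.5578 210.5728]
L 0.023 [227.1207 214.0363]
L 0.015 [227.566 216.776]
R 0.103 [253.2034 199.8887]
R 0.06 [255.0249 216.1244]
R 0.05 [255.4336 219.767 ]
R 0.033 [256.1159 225.8494]
R 0.023 [256.5103 229.3642]
R 0.015 [256.822  232.1432]
conn [[428.5057 351.975 ]] tin/lock [[333.9226 221.4053]]
[468 268] [475 273] [471.2941 270.7059]
core [325 216] [344 228] [334.5 222. ]
```

View pics/crop4.png

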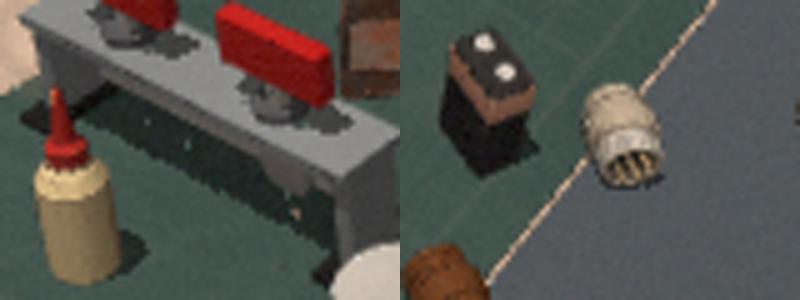

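The crop shows the near key's wide blade under the rack at scene (257,229), so the sound key is the one at world (0.476, 0.177). The beige connector at (429,352) matches its projected position (428.5,352). Going for the connector.

```bash
cat >> h.py <<'E'
def go(x,y,z,yaw):
    "tool-axes shift (cm) and turn about tool z (deg) from the pose now to a downward TCP pose"
    from scipy.spatial.transform import Rotation as R
    o=robot.observe(); A=R.from_euler("xyz",o["tool_rot"]); B=R.from_euler("xyz",[np.pi,0,yaw])
    print("shift cm",(A.inv().apply(np.array([x,y,z])-o["tool_pos"])*100).round(2),"turn deg",np.rad2deg((A.inv()*B).as_rotvec()).round(2))
E
python3 - <<'E'
from h import *
go(.42,.15,.2,2.4); go(.4474,-.2788,.10,2.171)
E
```

```text
shift cm [-35.38 -25.3    2.64] turn deg [-0.08  0.   24.62]
shift cm [-51.15 -65.26  12.69] turn deg [-0.08  0.01 37.75]
```

{"method": "step_arm", "body": {
  "increments": [
    {"delta_pos": [-5, -3.6, 0.5], "dr": [0, 0, 7], "fingers": -0.3},
    {"delta_pos": [-10, -7.2, 1], "dr": [0, 0, 14], "fingers": -0.3},
    {"delta_pos": [-15, -10.8, 1.5], "dr": [0, 0, 21], "fingers": -0.3},
    {"delta_pos": [-20, -14.4, 2], "dr": [0, 0, 25], "fingers": -0.3},
    {"delta_pos": [-25, -18, 2.5], "dr": [0, 0, 25], "fingers": -0.3}
  ]
}}

```text
time: 0.72
tool_pos: [0.3445, 0.25, 0.2015]
tool_rot: [3.141, -0.0, 2.393]
contact_force: [2.0, 0.5, -0.1]
opening: 0.0597
grip_force: 0.0
```

```bash
python3 - <<'E'
from h import *
o=robot.observe();print(o["tool_pos"],o["tool_rot"],o["opening"],o["time"])
go(.42,.05,.2,2.4); go(.4474,-.2788,.10,2.171)
E
```

```text
[0.3445 0.25   0.2015] [ 3.1414 -0.      2.3929] 0.05973948728984883 0.725
shift cm [-19.14  -9.51   0.15] turn deg [ 0.01 -0.   -0.4 ]
shift cm [-43.53 -31.74  10.14] turn deg [ 0.01 -0.   12.72]
```

{"method": "step_arm", "body": {
  "increments": [
    {"delta_pos": [-4.8, -3.3, 0.3], "dr": [0, 0, 3], "fingers": -0.3},
    {"delta_pos": [-9.6, -6.6, 0.6], "dr": [0, 0, 6], "fingers": -0.3},
    {"delta_pos": [-14.4, -10, 1], "dr": [0, 0, 9], "fingers": -0.3},
    {"delta_pos": [-19.2, -13.5, 1.5], "dr": [0, 0, 12.7], "fingers": -0.3},
    {"delta_pos": [-24, -17, 2], "dr": [0, 0, 12.7], "fingers": -0.3}
  ]
}}

```text
time: 1.35
tool_pos: [0.404, -0.0381, 0.1816]
tool_rot: [3.141, 0.0, 2.171]
contact_force: [0.3, 0.4, 0.6]
opening: 0.0597
grip_force: 0.0
```

```bash
python3 - <<'E'
from h import *
go(.4474,-.2788,.10,2.171)
E
```

```text
shift cm [-22.32 -10.02   8.15] turn deg [ 0.02  0.   -0.  ]
```

{"method": "step_arm", "body": {
  "increments": [
    {"delta_pos": [-5, -2.2, 1.2], "dr": [0, 0, 0], "fingers": -0.3},
    {"delta_pos": [-10, -4.5, 2.4], "dr": [0, 0, 0], "fingers": -0.3},
    {"delta_pos": [-15, -6.7, 4], "dr": [0, 0, 0], "fingers": -0.3},
    {"delta_pos": [-20, -9, 6], "dr": [0, 0, 0], "fingers": -0.3},
    {"delta_pos": [-22.3, -10, 8.2], "dr": [0, 0, 0], "fingers": -0.3}
  ]
}}

```text
time: 1.98
tool_pos: [0.4478, -0.2796, 0.0987]
tool_rot: [3.141, 0.001, 2.169]
contact_force: [-0.1, -0.1, 0.3]
opening: 0.0598
grip_force: 0.0
```

```bash
python3 - <<'E'
from h import *
go(.4474,-.2788,.004,2.171)
E
```

```text
shift cm [0.09 0.01 9.47] turn deg [ 0.01  0.05 -0.09]
```

{"method": "step_arm", "body": {
  "increments": [
    {"delta_pos": [0, 0, 4], "dr": [0, 0, 0], "fingers": -0.3},
    {"delta_pos": [0, 0, 7.5], "dr": [0, 0, 0], "fingers": -0.3},
    {"delta_pos": [0, 0, 9.4], "dr": [0, 0, 0], "fingers": -0.3},
    {"delta_pos": [0, 0, 9.4], "dr": [0, 0, 0], "fingers": 0.2},
    {"delta_pos": [0, 0, 9.4], "dr": [0, 0, 0], "fingers": 0.7}
  ],
  "newtons": 15
}}

```text
time: 2.6
tool_pos: [0.4481, -0.2769, 0.0063]
tool_rot: [3.141, 0.001, 2.172]
contact_force: [0.7, -0.9, 0.1]
opening: 0.0444
grip_force: 0.0
```

{"method": "step_arm", "body": {
  "increments": [
    {"delta_pos": [0, 0, 0], "dr": [0, 0, 0], "fingers": 0.9},
    {"delta_pos": [0, 0, 0], "dr": [0, 0, 0], "fingers": 0.9},
    {"delta_pos": [0, 0, 0], "dr": [0, 0, 0], "fingers": 0.9},
    {"delta_pos": [0, 0, -2], "dr": [0, 0, 0], "fingers": 0.9},
    {"delta_pos": [0, 0, -6], "dr": [0, 0, 0], "fingers": 0.9}
  ]
}}

```text
time: 3.22
tool_pos: [0.4467, -0.2758, 0.0651]
tool_rot: [-3.141, -0.004, 2.172]
contact_force: [-0.5, -0.8, -0.6]
opening: 0.0294
grip_force: 14.3
```

```bash
python3 - <<'E'
from h import *
go(.4954,.0146,.12,1.901)
E
```

```text
shift cm [21.22 20.44 -5.43] turn deg [-0.08 -0.21 15.51]
```

{"method": "step_arm", "body": {
  "increments": [
    {"delta_pos": [4, 3.8, -2], "dr": [0, 0, 4], "fingers": 0.9},
    {"delta_pos": [8, 7.7, -4], "dr": [0, 0, 8], "fingers": 0.9},
    {"delta_pos": [12, 11.5, -5.4], "dr": [0, 0, 12], "fingers": 0.9},
    {"delta_pos": [16, 15.4, -5.4], "dr": [0, 0, 15.5], "fingers": 0.9},
    {"delta_pos": [20, 19.2, -5.4], "dr": [0, 0, 15.5], "fingers": 0.9}
  ]
}}

```text
time: 3.85
tool_pos: [0.4931, -0.0014, 0.1202]
tool_rot: [3.141, 0.0, 1.9]
contact_force: [0.4, -0.1, -0.0]
opening: 0.0291
grip_force: 14.3
```

```bash
python3 - <<'E'
from h import *
s=viewer.read_camera("scene")[...,::-1]; t=viewer.read_camera("top")[...,::-1]
o=robot.observe(); print(o["tool_pos"],o["tool_rot"],o["opening"],o["grip_force"])
u=proj("scene",o["tool_pos"])[0].astype(int); v=proj("top",o["tool_pos"])[0].astype(int); print(u,v)
k=lambda im,x,y,w,h,f: cv2.resize(im[y:y+h,x:x+w],None,fx=f,fy=f,interpolation=cv2.INTER_CUBIC)
cv2.imwrite("pics/hold.png",k(s,u[0]-60,u[1]-50,120,100,6))
go(.4954,.0146,.10,1.901); go(.4954,.0146,.0165,1.901)
E
```

```text
[0.4929 0.0015 0.1199] [ 3.1409 -0.0011  1.9068] 0.029273527681358026 14.256776995025575
[321 223] [313 227]
shift cm [1.16 0.67 1.99] turn deg [ 0.04 -0.06  0.33]
shift cm [ 1.15  0.66 10.34] turn deg [ 0.04 -0.06  0.33]
```

View pics/hold.png

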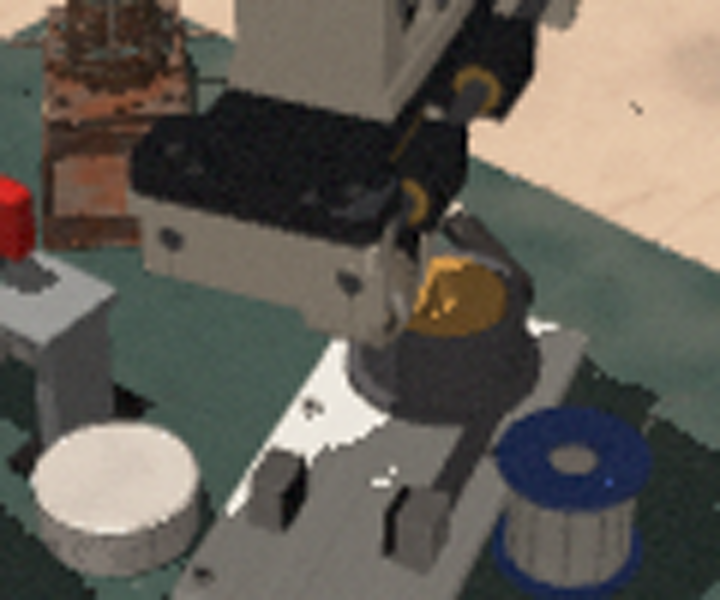

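{"method": "step_arm", "body": {
  "increments": [
    {"delta_pos": [1.15, 0.65, 2], "dr": [0, 0, 0.3], "fingers": 0.9},
    {"delta_pos": [1.15, 0.65, 4], "dr": [0, 0, 0.3], "fingers": 0.9},
    {"delta_pos": [1.15, 0.65, 5], "dr": [0, 0, 0.3], "fingers": 0.9},
    {"delta_pos": [1.15, 0.65, 5], "dr": [0, 0, 0.3], "fingers": 0.9},
    {"delta_pos": [1.15, 0.65, 5], "dr": [0, 0, 0.3], "fingers": 0.9}
  ]
}}

```text
time: 4.58
tool_pos: [0.4958, 0.0095, 0.0703]
tool_rot: [3.141, 0.0, 1.895]
contact_force: [-0.4, -0.0, -0.1]
opening: 0.0296
grip_force: 14.3
```

```bash
python3 - <<'E'
from h import *
print(robot.observe()["tool_pos"])
go(.4954,.0146,.0172,1.901)
E
```

```text
[0.4958 0.0095 0.0703]
shift cm [0.5  0.12 5.31] turn deg [ 0.05  0.02 -0.32]
```

{"method": "step_arm", "body": {
  "increments": [
    {"delta_pos": [0.5, 0.1, 1], "dr": [0, 0, -0.3], "fingers": 0.9},
    {"delta_pos": [0.5, 0.1, 1.5], "dr": [0, 0, -0.3], "fingers": 0.9},
    {"delta_pos": [0.5, 0.1, 2], "dr": [0, 0, -0.3], "fingers": 0.9},
    {"delta_pos": [0.5, 0.1, 2], "dr": [0, 0, -0.3], "fingers": 0.9},
    {"delta_pos": [0.5, 0.1, 2], "dr": [0, 0, -0.3], "fingers": 0.9}
  ]
}}

```text
time: 5.2
tool_pos: [0.4948, 0.0149, 0.0498]
tool_rot: [3.141, 0.0, 1.901]
contact_force: [-0.1, -0.7, -0.6]
opening: 0.0294
grip_force: 14.3
```

```bash
python3 - <<'E'
from h import *
print(robot.observe()["tool_pos"])
go(.4954,.0146,.0172,1.901)
E
```

```text
[0.4948 0.0149 0.0498]
shift cm [-0.05  0.05  3.26] turn deg [0.01 0.   0.02]
```

{"method": "step_arm", "body": {
  "increments": [
    {"delta_pos": [0, 0.05, 1.5], "dr": [0, 0, 0], "fingers": 0.9},
    {"delta_pos": [0, 0.05, 2.6], "dr": [0, 0, 0], "fingers": 0.9},
    {"delta_pos": [0, 0.05, 3.2], "dr": [0, 0, 0], "fingers": 0.9},
    {"delta_pos": [0, 0.05, 3.25], "dr": [0, 0, 0], "fingers": 0.9},
    {"delta_pos": [0, 0.05, 3.25], "dr": [0, 0, 0], "fingers": 0.9}
  ]
}}

```text
time: 5.82
tool_pos: [0.4949, 0.0152, 0.0169]
tool_rot: [-3.141, -0.0, 1.901]
contact_force: [-0.1, 0.3, 1.1]
opening: 0.0281
grip_force: 14.3
```

{"method": "step_arm", "body": {
  "increments": [
    {"delta_pos": [0, 0, 0], "dr": [0, 0, 0], "fingers": 0.2},
    {"delta_pos": [0, 0, 0], "dr": [0, 0, 0], "fingers": 0},
    {"delta_pos": [0, 0, 0], "dr": [0, 0, 0], "fingers": 0},
    {"delta_pos": [0, 0, -4], "dr": [0, 0, 0], "fingers": 0},
    {"delta_pos": [0, 0, -10], "dr": [0, 0, 0], "fingers": 0}
  ]
}}

```text
time: 6.45
tool_pos: [0.4939, 0.0151, 0.1169]
tool_rot: [-3.138, -0.002, 1.901]
contact_force: [1.2, -0.4, 0.5]
opening: 0.0457
grip_force: 0.0
```

```bash
python3 - <<'E'
from h import *
print(robot.observe()["tool_pos"])
go(.4762,.1768,.17,1.634)
E
```

```text
[0.4939 0.0151 0.1169]
shift cm [15.88  3.55 -5.29] turn deg [-0.23 -0.08 15.31]
```

{"method": "step_arm", "body": {
  "increments": [
    {"delta_pos": [2, 0.5, -5.3], "dr": [0, 0, 4], "fingers": 0},
    {"delta_pos": [6, 1.5, -5.3], "dr": [0, 0, 8], "fingers": 0},
    {"delta_pos": [11, 2.5, -5.3], "dr": [0, 0, 12], "fingers": 0},
    {"delta_pos": [15.9, 3.5, -5.3], "dr": [0, 0, 15.3], "fingers": 0},
    {"delta_pos": [15.9, 3.5, -5.3], "dr": [0, 0, 15.3], "fingers": 0}
  ]
}}

```text
time: 7.08
tool_pos: [0.4759, 0.1795, 0.1702]
tool_rot: [3.142, -0.001, 1.638]
contact_force: [0.7, 0.9, -0.3]
opening: 0.0461
grip_force: 0.0
```

```bash
python3 - <<'E'
from h import *
print(robot.observe()["tool_pos"])
t=viewer.read_camera("top")[...,::-1]; s=viewer.read_camera("scene")[...,::-1]
cv2.imwrite("pics/top1.png",t); cv2.imwrite("pics/scene1.png",s)
go(.4762,.1768,.073,1.634)
k=lambda im,x,y,w,h,f: cv2.resize(im[y:y+h,x:x+w],None,fx=f,fy=f,interpolation=cv2.INTER_CUBIC)
u=proj("top",[.4954,.0146,.037])[0].astype(int);v=proj("scene",[.4954,.0146,.037])[0].astype(int)
cv2.imwrite("pics/nest.png",np.hstack([k(t,u[0]-35,u[1]-60,55,90,6),k(s,v[0]-30,v[1]-60,75,90,6)]))
E
```

```text
[0.4759 0.1795 0.1702]
shift cm [-0.   -0.03  9.71] turn deg [-0.01  0.03  0.13]
```

View pics/nest.png

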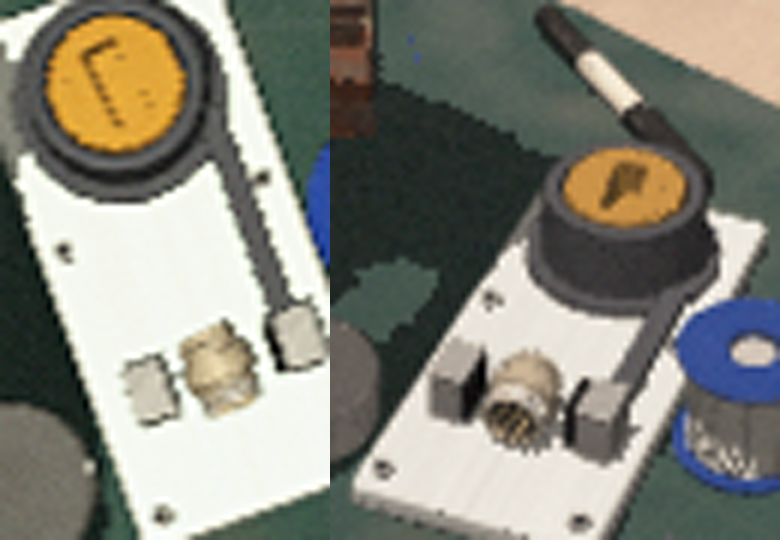

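The connector lies centred between the jaws with its axis along them: top crop centre (221,368), against a jaw midpoint near (224,362). The slot's dark edge runs from (85,50) to (122,125). I'll grip the sound key now and fit the slot's direction.

{"method": "step_arm", "body": {
  "increments": [
    {"delta_pos": [0, 0, 4], "dr": [0, 0, 0.1], "fingers": 0},
    {"delta_pos": [0, 0, 8], "dr": [0, 0, 0.1], "fingers": 0},
    {"delta_pos": [0, 0, 9.7], "dr": [0, 0, 0.1], "fingers": 0},
    {"delta_pos": [0, 0, 9.7], "dr": [0, 0, 0.1], "fingers": 0.4},
    {"delta_pos": [0, 0, 9.7], "dr": [0, 0, 0.1], "fingers": 0.9}
  ],
  "newtons": 50
}}

```text
time: 7.8
tool_pos: [0.4775, 0.1762, 0.074]
tool_rot: [3.14, -0.0, 1.631]
contact_force: [0.5, -1.1, 0.2]
opening: 0.0307
grip_force: 0.0
```

{"method": "step_arm", "body": {
  "increments": [
    {"delta_pos": [0, 0, 0], "dr": [0, 0, 0], "fingers": 1},
    {"delta_pos": [0, 0, 0], "dr": [0, 0, 0], "fingers": 1},
    {"delta_pos": [0, 0, 0], "dr": [0, 0, 0], "fingers": 1},
    {"delta_pos": [0, 0, 0], "dr": [0, 0, 0], "fingers": 1},
    {"delta_pos": [0, 0, -1], "dr": [0, 0, 0], "fingers": 1}
  ]
}}

```text
time: 8.43
tool_pos: [0.4762, 0.1769, 0.0831]
tool_rot: [-3.14, 0.0, 1.633]
contact_force: [1.2, 1.2, -1.0]
opening: 0.012
grip_force: 50.0
```

```bash
python3 - <<'E'
from h import *
o=robot.observe(); print(o["tool_pos"],o["tool_rot"],o["contact_force"])
for f in("top0","top1"):
    t=cv2.imread(f"pics/{f}.png"); V=t[...,2].astype(int)
    c=proj("top",[.590,.0468,.045])[0]; u=c.astype(int); print(f,c)
    for y in range(u[1]-11,u[1]+12): print(y,' '.join(f"{V[y,x]:3d}" for x in range(u[0]-11,u[0]+12)))
    pts=[(x,y) for y in range(u[1]-8,u[1]+9) for x in range(u[0]-8,u[0]+9) if V[y,x]<150]
    w=np.array([ray("top",p,.045)[:2] for p in pts])
    a=np.array([.946,.3243]);b=np.array([-.3243,.946]); d=(w-[.590,.0468])*1000
    q=np.c_[d@a,d@b]; print(np.c_[pts,q].round(1))
E
```

```text
[0.4762 0.1769 0.0831] [-3.1404  0.      1.6326] [ 1.239   1.169  -0.9555]
top0 [290.8294 182.4801]
171 251 212  99  74  75  83  91  68  37  42  79 104 103  79  37  27  62  86  94  84  68  40  25
172 181  95  76  84  85  72  38  68 170 210 211 208 210 209 211 168  99  73  54  82  89  78  47
173  87  72  84  79  49  69 168 210 216 217 211 212 211 211 213 211 208 169  63  38  75  91  77
174  67  81  83  56 156 214 210 216 212 211 212 211 213 208 210 215 216 211 210 167  75  78  81
175  75  82  57  67 175 215 212 213 211 220 184 143 187 215 207 212 212 214 215 214 148  30  77
176  84  60  72 169 216 209 216 217 191 120 111 104 165 209 213 208 210 208 212 215 171  68  55
177  76  63 157 215 212 215 183 120  70  96 179 211 213 212 210 211 209 210 208 209 213 149  33
178  62  75 181 219 210 213 158  92 186 215 216 220 179 180 213 214 211 208 211 212 217 173  72
179  50 153 214 210 211 215 185 119 174 222 220 216 215 206 212 208 212 209 210 211 214 219 154
180  39 117 197 213 212 210 213 160 171 223 213 215 210 211 213 210 211 216 213 213 212 217 179
181  90 175 215 214 212 210 214 184 124 
[... 3633 characters left out ...]
104 147 211 231 229 228 228 230 227 229 230 227 231 234 208 158 112  87  95
192  49  79  95  88  68  65 190 222 224 235 234 230 232 234 230 235 206 166 128  81  88  97  87
193  71  48  75 104  93  74  73  77 131 169 169 214 232 188 166 169 132  74  79  89 106  90  56
[[282.  174.   22.2  10.8]
 [282.  175.   20.3  11.5]
 [288.  176.   14.3   0.9]
 [289.  176.   13.6  -1. ]
 [290.  176.   12.9  -2.9]
 [286.  177.   13.8   5.3]
 [287.  177.   13.1   3.4]
 [288.  177.   12.4   1.5]
 [286.  178.   11.9   6. ]
 [286.  179.   10.    6.7]
 [287.  181.    5.5   6.2]
 [288.  183.    1.    5.7]
 [289.  185.   -3.5   5.2]
 [290.  187.   -8.    4.7]
 [291.  189.  -12.5   4.2]
 [282.  190.   -8.2  21.8]]
```

{"method": "step_arm", "body": {
  "increments": [
    {"delta_pos": [0, 0, -2.5], "dr": [0, 0, 0], "fingers": 1},
    {"delta_pos": [0, 0, -5], "dr": [0, 0, 0], "fingers": 1},
    {"delta_pos": [0, 0, -7.5], "dr": [0, 0, 0], "fingers": 1},
    {"delta_pos": [0, 0, -8.5], "dr": [0, 0, 0], "fingers": 1},
    {"delta_pos": [0, 0, -8.5], "dr": [0, 0, 0], "fingers": 1}
  ]
}}

```text
time: 9.05
tool_pos: [0.4767, 0.1769, 0.1685]
tool_rot: [3.141, -0.0, 1.633]
contact_force: [0.2, 0.5, -0.6]
opening: 0.0111
grip_force: 50.0
```

```bash
python3 - <<'E'
from h import *
o=robot.observe(); print(o["tool_pos"])
go(.590,.0468,.165,.44)
E
```

```text
[0.4767 0.1769 0.1685]
shift cm [-13.69  10.5    0.36] turn deg [ 0.03 -0.04 68.33]
```

{"method": "step_arm", "body": {
  "increments": [
    {"delta_pos": [-2.7, 2.1, 0], "dr": [0, 0, 10], "fingers": 1},
    {"delta_pos": [-5.4, 4.2, 0], "dr": [0, 0, 20], "fingers": 1},
    {"delta_pos": [-8.1, 6.3, 0], "dr": [0, 0, 30], "fingers": 1},
    {"delta_pos": [-10.9, 8.4, 0], "dr": [0, 0, 40], "fingers": 1},
    {"delta_pos": [-13.7, 10.5, 0.4], "dr": [0, 0, 50], "fingers": 1}
  ],
  "newtons": 60
}}

```text
time: 9.68
tool_pos: [0.5901, 0.0457, 0.1629]
tool_rot: [-3.14, 0.001, 0.754]
contact_force: [-0.8, 0.3, -0.9]
opening: 0.0116
grip_force: 60.0
```

{"method": "step_arm", "body": {
  "increments": [
    {"delta_pos": [0, 0, 0], "dr": [0, 0, 9], "fingers": 1},
    {"delta_pos": [0, 0, 0], "dr": [0, 0, 18.3], "fingers": 1},
    {"delta_pos": [0, 0, 0], "dr": [0, 0, 18.3], "fingers": 1},
    {"delta_pos": [0, 0, 0], "dr": [0, 0, 18.3], "fingers": 1},
    {"delta_pos": [0, 0, 0], "dr": [0, 0, 18.3], "fingers": 1}
  ]
}}

```text
time: 10.3
tool_pos: [0.5898, 0.0467, 0.164]
tool_rot: [-3.141, 0.0, 0.442]
contact_force: [-0.5, 0.6, -0.5]
opening: 0.0117
grip_force: 60.0
```

```bash
python3 - <<'E'
from h import *
o=robot.observe(); print(o["tool_pos"],o["tool_rot"],o["torque"])
go(.590,.0468,.115,.44)
t=viewer.read_camera("top")[...,::-1]; s=viewer.read_camera("scene")[...,::-1]
cv2.imwrite("pics/scene2.png",s)
g=o["tool_pos"]; z=g[2]+.016
for n,im in(("scene",s),):
    hsv=cv2.cvtColor(im,cv2.COLOR_BGR2HSV);H,S,V=cv2.split(hsv)
    u=proj(n,[g[0],g[1],z])[0]; print(n,u)
k=lambda im,x,y,w,h,f: cv2.resize(im[y:y+h,x:x+w],None,fx=f,fy=f,interpolation=cv2.INTER_CUBIC)
u=u.astype(int); print(u-[50,30]); cv2.imwrite("pics/keyhold.png",k(s,u[0]-50,u[1]-30,100,90,6))
print(proj("scene",[g[0],g[1],g[2]-.058]),proj("scene",[.59,.0468,.045]))
E
```

```text
[0.5898 0.0467 0.164 ] [-3.1413  0.0003  0.4425] [-0.0549  0.1206 -0.02  ]
shift cm [0.03 0.   4.9 ] turn deg [-0.01  0.02  0.14]
scene [335.6703 168.305 ]
[285 138]
[[334.6894 198.7005]] [[333.9927 221.4417]]
```

View pics/keyhold.png

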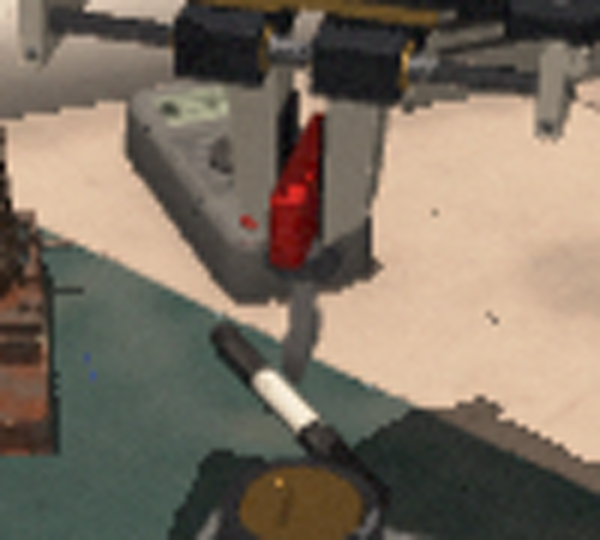

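The key is held upright, its blade tip at about crop (296,375), i.e. scene (334,200), against a predicted (334.7,198.7). Descending onto the lock.

{"method": "step_arm", "body": {
  "increments": [
    {"delta_pos": [0, 0, 2], "dr": [0, 0, 0], "fingers": 1},
    {"delta_pos": [0, 0, 4], "dr": [0, 0, 0], "fingers": 1},
    {"delta_pos": [0, 0, 5.3], "dr": [0, 0, 0], "fingers": 1},
    {"delta_pos": [0, 0, 5.7], "dr": [0, 0, 0], "fingers": 1},
    {"delta_pos": [0, 0, 6], "dr": [0, 0, 0], "fingers": 1}
  ]
}}

```text
time: 11.02
tool_pos: [0.5903, 0.0466, 0.1046]
tool_rot: [3.141, -0.001, 0.441]
contact_force: [-0.4, 1.1, -0.5]
opening: 0.0118
grip_force: 60.0
```

{"method": "step_arm", "body": {
  "increments": [
    {"delta_pos": [0, 0, 0.1], "dr": [0, 0, 0], "fingers": 1},
    {"delta_pos": [0, 0, 0.2], "dr": [0, 0, 0], "fingers": 1},
    {"delta_pos": [0, 0, 0.3], "dr": [0, 0, 0], "fingers": 1},
    {"delta_pos": [0, 0, 0.4], "dr": [0, 0, 0], "fingers": 1},
    {"delta_pos": [0, 0, 0.4], "dr": [0, 0, 0], "fingers": 1}
  ]
}}

```text
time: 11.65
tool_pos: [0.5899, 0.0466, 0.1002]
tool_rot: [-3.142, -0.0, 0.44]
contact_force: [0.1, 0.2, -1.1]
opening: 0.0122
grip_force: 60.0
```

Already 3 mm below the rim with no force, so the blade is entering. Continuing gently.

{"method": "step_arm", "body": {
  "increments": [
    {"delta_pos": [0, 0, 0.1], "dr": [0, 0, 0], "fingers": 1},
    {"delta_pos": [0, 0, 0.25], "dr": [0, 0, 0], "fingers": 1},
    {"delta_pos": [0, 0, 0.4], "dr": [0, 0, 0], "fingers": 1},
    {"delta_pos": [0, 0, 0.5], "dr": [0, 0, 0], "fingers": 1},
    {"delta_pos": [0, 0, 0.5], "dr": [0, 0, 0], "fingers": 1}
  ]
}}

```text
time: 12.28
tool_pos: [0.5899, 0.0466, 0.0951]
tool_rot: [-3.141, 0.0, 0.44]
contact_force: [0.0, -0.5, -1.8]
opening: 0.0117
grip_force: 60.0
```

{"method": "step_arm", "body": {
  "increments": [
    {"delta_pos": [0, 0, 0.15], "dr": [0, 0, 0], "fingers": 1},
    {"delta_pos": [0, 0, 0.3], "dr": [0, 0, 0], "fingers": 1},
    {"delta_pos": [0, 0, 0.45], "dr": [0, 0, 0], "fingers": 1},
    {"delta_pos": [0, 0, 0.55], "dr": [0, 0, 0], "fingers": 1},
    {"delta_pos": [0, 0, 0.6], "dr": [0, 0, 0], "fingers": 1}
  ]
}}

```text
time: 12.9
tool_pos: [0.5901, 0.0466, 0.0899]
tool_rot: [3.141, -0.001, 0.441]
contact_force: [-2.4, -1.0, 7.3]
opening: 0.0117
grip_force: 60.0
```

Bottomed in the slot at z ≈ 0.090 with 7 N upward. Turning clockwise.

{"method": "step_arm", "body": {
  "increments": [
    {"delta_pos": [0, 0, 0], "dr": [0, 0, 6], "fingers": 1},
    {"delta_pos": [0, 0, 0], "dr": [0, 0, 12], "fingers": 1},
    {"delta_pos": [0, 0, 0], "dr": [0, 0, 18], "fingers": 1},
    {"delta_pos": [0, 0, 0], "dr": [0, 0, 24], "fingers": 1},
    {"delta_pos": [0, 0, 0], "dr": [0, 0, 30], "fingers": 1}
  ]
}}

```text
time: 13.52
tool_pos: [0.5904, 0.0457, 0.09]
tool_rot: [3.14, -0.001, -0.086]
contact_force: [-0.5, -2.5, 3.9]
opening: 0.0115
grip_force: 60.0
```

```bash
python3 - <<'E'
from h import *
o=robot.observe(); print(o["tool_pos"],o["tool_rot"],o["contact_force"],o["torque"],o["qpos"])
E
```

```text
[0.5904 0.0457 0.09  ] [ 3.1403 -0.0015 -0.0861] [-0.5499 -2.4896  3.894 ] [-0.7071  0.3431  0.2074] [-0.0514  0.596   1.5107 -0.0016  1.0335  1.6064]
```

{"method": "step_arm", "body": {
  "increments": [
    {"delta_pos": [0, 0, 0], "dr": [0, 0, 6], "fingers": 1},
    {"delta_pos": [0, 0, 0], "dr": [0, 0, 12], "fingers": 1},
    {"delta_pos": [0, 0, 0], "dr": [0, 0, 18], "fingers": 1},
    {"delta_pos": [0, 0, 0], "dr": [0, 0, 24], "fingers": 1},
    {"delta_pos": [0, 0, 0], "dr": [0, 0, 30], "fingers": 1}
  ]
}}

```text
time: 14.15
tool_pos: [0.5903, 0.046, 0.0899]
tool_rot: [3.141, -0.002, -0.61]
contact_force: [-1.3, -2.1, 4.4]
opening: 0.0114
grip_force: 60.0
```

{"method": "step_arm", "body": {
  "increments": [
    {"delta_pos": [0, 0, 0], "dr": [0, 0, 4], "fingers": 1},
    {"delta_pos": [0, 0, 0], "dr": [0, 0, 8], "fingers": 1},
    {"delta_pos": [0, 0, 0], "dr": [0, 0, 12], "fingers": 1},
    {"delta_pos": [0, 0, 0], "dr": [0, 0, 16], "fingers": 1},
    {"delta_pos": [0, 0, 0], "dr": [0, 0, 20], "fingers": 1}
  ]
}}

```text
time: 14.78
tool_pos: [0.5903, 0.0462, 0.0899]
tool_rot: [-3.141, -0.001, -0.958]
contact_force: [-0.2, -0.9, 4.7]
opening: 0.0118
grip_force: 60.0
```

```bash
python3 - <<'E'
from h import *
o=robot.observe(); print(o["tool_pos"],o["tool_rot"],o["contact_force"],o["torque"],o["qpos"])
t=viewer.read_camera("top")[...,::-1]; s=viewer.read_camera("scene")[...,::-1]
cv2.imwrite("pics/top3.png",t); cv2.imwrite("pics/scene3.png",s)
E
```

```text
[0.5903 0.0462 0.0899] [-3.141  -0.0013 -0.9576] [-0.2103 -0.9011  4.7307] [-0.2629  0.363   0.2616] [-0.051   0.596   1.5107 -0.0008  1.0336  2.4778]
```

{"method": "step_arm", "body": {
  "increments": [
    {"delta_pos": [0, 0, 0], "dr": [0, 0, 1.5], "fingers": 1},
    {"delta_pos": [0, 0, 0], "dr": [0, 0, 3], "fingers": 1},
    {"delta_pos": [0, 0, 0], "dr": [0, 0, 4], "fingers": 1},
    {"delta_pos": [0, 0, 0], "dr": [0, 0, 5], "fingers": 1},
    {"delta_pos": [0, 0, 0], "dr": [0, 0, 5], "fingers": 1}
  ]
}}

```text
time: 15.5
tool_pos: [0.5903, 0.0463, 0.0899]
tool_rot: [-3.141, -0.001, -1.041]
contact_force: [-1.2, -2.5, 6.3]
opening: 0.0114
grip_force: 60.0
```

```bash
python3 - <<'E'
from h import *
o=robot.observe(); print(o["tool_pos"],o["tool_rot"],o["contact_force"],o["torque"],o["qpos"])
E
```

```text
[0.5903 0.0463 0.0899] [-3.1408 -0.0011 -1.0412] [-1.1753 -2.4903  6.298 ] [-0.3681  0.395   0.2477] [-0.0509  0.596   1.5107 -0.0006  1.0335  2.5614]
```

{"method": "step_arm", "body": {
  "increments": [
    {"delta_pos": [0, 0, 0], "dr": [0, 0, 1.5], "fingers": 1},
    {"delta_pos": [0, 0, 0], "dr": [0, 0, 3], "fingers": 1},
    {"delta_pos": [0, 0, 0], "dr": [0, 0, 4.5], "fingers": 1},
    {"delta_pos": [0, 0, 0], "dr": [0, 0, 5], "fingers": 1},
    {"delta_pos": [0, 0, 0], "dr": [0, 0, 5], "fingers": 1}
  ]
}}

```text
time: 16.12
tool_pos: [0.5902, 0.0463, 0.0899]
tool_rot: [-3.141, -0.001, -1.127]
contact_force: [-0.6, -1.8, 6.1]
opening: 0.0118
grip_force: 60.3
```

```bash
python3 - <<'E'
from h import *
o=robot.observe(); print(o["tool_pos"],o["tool_rot"],o["contact_force"],o["torque"],o["qpos"])
E
```

```text
[0.5902 0.0463 0.0899] [-3.1409 -0.0012 -1.1271] [-0.5692 -1.7667  6.1057] [-0.2806  0.391   0.7297] [-0.0506  0.596   1.5108 -0.0009  1.0337  2.6478]
```

Torque rose to 0.73 N m, so the lock is at its stop. Unloading within the play, releasing and backing off.

{"method": "step_arm", "body": {
  "increments": [
    {"delta_pos": [0, 0, 0], "dr": [0, 0, -3], "fingers": 1},
    {"delta_pos": [0, 0, 0], "dr": [0, 0, -5], "fingers": 1},
    {"delta_pos": [0, 0, 0], "dr": [0, 0, -5], "fingers": 0.6},
    {"delta_pos": [0, 0, 0], "dr": [0, 0, -5], "fingers": 0.2},
    {"delta_pos": [0, 0, 0], "dr": [0, 0, -5], "fingers": 0}
  ],
  "newtons": 20
}}

```text
time: 16.75
tool_pos: [0.5898, 0.0467, 0.0889]
tool_rot: [3.141, 0.0, -1.043]
contact_force: [0.2, -0.4, 0.2]
opening: 0.0338
grip_force: 0.0
```

{"method": "step_arm", "body": {
  "increments": [
    {"delta_pos": [0, 0, 0], "dr": [0, 0, 0], "fingers": 0},
    {"delta_pos": [0, 0, -1], "dr": [0, 0, 0], "fingers": 0},
    {"delta_pos": [0, 0, -4], "dr": [0, 0, 0], "fingers": 0},
    {"delta_pos": [0, 0, -8], "dr": [0, 0, 0], "fingers": 0},
    {"delta_pos": [0, 0, -12], "dr": [0, 0, 0], "fingers": 0}
  ]
}}

```text
time: 17.38
tool_pos: [0.5899, 0.0466, 0.2111]
tool_rot: [-3.141, -0.0, -1.043]
contact_force: [0.2, 0.4, 0.2]
opening: 0.0459
grip_force: 0.0
```

```bash
python3 - <<'E'
from h import *
o=robot.observe(); print(o["tool_pos"])
go(.45,-.15,.25,-.6)
E
```

```text
[0.5899 0.0466 0.2111]
shift cm [ 9.94 21.98 -3.9 ] turn deg [ -0.03  -0.02 -25.39]
```

{"method": "step_arm", "body": {
  "increments": [
    {"delta_pos": [2, 4.4, -2], "dr": [0, 0, 0], "fingers": 0},
    {"delta_pos": [4, 8.8, -4], "dr": [0, 0, 0], "fingers": 0},
    {"delta_pos": [6, 13.2, -4], "dr": [0, 0, 0], "fingers": 0},
    {"delta_pos": [8, 17.6, -4], "dr": [0, 0, 0], "fingers": 0},
    {"delta_pos": [10, 22, -4], "dr": [0, 0, 0], "fingers": 0}
  ]
}}

```text
time: 18.0
tool_pos: [0.4493, -0.1517, 0.2502]
tool_rot: [-3.141, -0.001, -1.043]
contact_force: [0.7, -0.4, 0.6]
opening: 0.0457
grip_force: 0.0
```

```bash
python3 - <<'E'
from h import *
t=viewer.read_camera("top")[...,::-1]; s=viewer.read_camera("scene")[...,::-1]
k=lambda im,x,y,w,h,f: cv2.resize(im[y:y+h,x:x+w],None,fx=f,fy=f,interpolation=cv2.INTER_CUBIC)
cv2.imwrite("pics/final.png",np.hstack([k(t,140,150,210,150,2)[:300,:420],k(s,290,185,95,75,4)]) if 0 else np.vstack([np.hstack([k(t,255,155,95,100,4),k(s,290,190,100,100,4)]),k(t,145,220,195,46,4)]))
E
```

```text
(no output)
```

View pics/final.png

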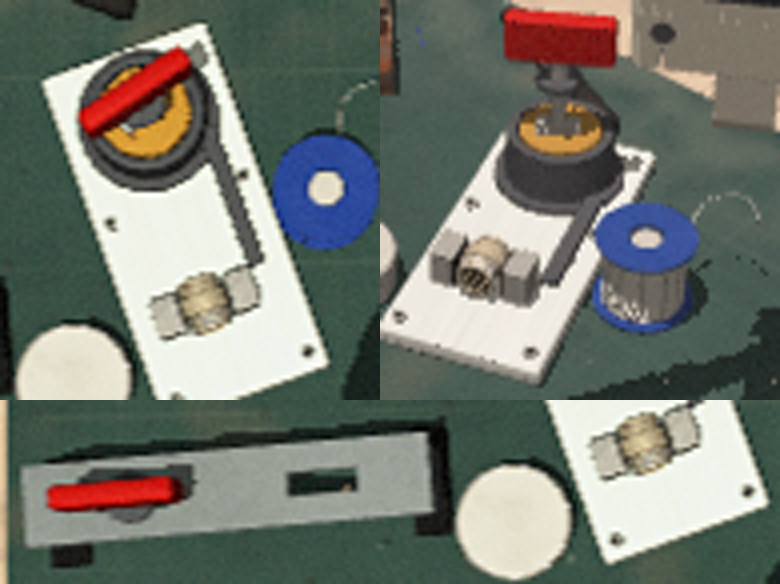

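The connector at (205,303) is gripped between both jaws and aligned with them. The sound key stands upright in the lock at (140,95), the broken key is still in the rack, and the tin and spool are undisturbed. Handing in.

```bash
python3 -c "
from cell import robot
print(robot.hand_in())"
```

```text
the job is handed in; nothing more can be done
None
```

The connector is clamped on its side between the jaws. The sound key turned the lock to its stop and stands in it, the broken key and surrounding items were not touched, and I handed the job in at about 18 s; no verdict came back.

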